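Strip a planetary wrist drive into its kit tray

TASK

Strip the wrist drive that stands in the holding block: from the top down, one part at a time, lift off the orange coupling, the planet carrier, the ring gear and last the motor, and set each upright and fully down in the foam pocket cut to its size in the yellow tray before you take the next. Lower the parts gently, do not drop them, and leave the screwdriver and the screw dish where they are.

Things in the scene. Friction and masses are not known exactly. Their poses are not given: they have to be found in the camera images.
- coupling: top of the stack: output coupling, a knurled orange ring 30 mm in outer diameter, 22 mm high, bore 15 mm, loose over the carrier's 10 mm shaft, which sticks out 8 mm above it (lift straight up 35 mm to clear the shaft). Origin: centre of its underside, on its axis; z up. About 60 g
- carrier: second: planet carrier. Three brass planet gears (38 mm across together, lowest 10 mm), brass plate 34 mm across up to 14 mm above the origin, aluminium hub 24 mm across up to 22 mm, steel shaft 10 mm across from 22 to 52 mm: take it by the shaft. Stands loose on the floor inside the ring gear; lifts straight out. Origin: centre of its underside; z up. 90 g
- ring_gear: third: ring gear, a bright steel cup 52 mm in outer diameter, 26 mm high, wall 5 mm, internal teeth, floor 5 mm thick with a 20 mm hole through which the motor's 9 mm pinion stands up 12 mm. Rests on the motor's flat top; lifts straight off. Origin: centre of its underside, on its axis; z up. About 150 g
- motor: lowest: black round motor 64 mm in diameter, copper windings showing, 40 mm high to its flat top, with a 9 mm brass pinion standing 12 mm higher. Stands in a recess 5 mm deep in a fixed grey metal holding block (100 x 100 mm, 20 mm high), its underside 15 mm above the bench. Origin: centre of its underside; z up. About 300 g
- nest_coupling: pocket for the coupling: round, 40 mm across, 6 mm deep, blue floor, in a square dark-grey foam insert 108 x 108 mm fixed in the yellow kit tray (230 x 230 mm, rim 14 mm high). Four inserts in a 2 x 2 grid 110 mm apart; their order changes. Origin: centre of the pocket floor, 20 mm above the bench, 6 mm below the foam's top; x, y along the tray's sides
- nest_carrier: pocket for the planet carrier: round, 52 mm across, 6 mm deep, blue floor, in a square dark-grey foam insert 108 x 108 mm fixed in the yellow kit tray (230 x 230 mm, rim 14 mm high). Four inserts in a 2 x 2 grid 110 mm apart; their order changes. Origin: centre of the pocket floor, 20 mm above the bench, 6 mm below the foam's top; x, y along the tray's sides
- nest_ring: pocket for the ring gear: round, 64 mm across, 6 mm deep, blue floor, in a square dark-grey foam insert 108 x 108 mm fixed in the yellow kit tray (230 x 230 mm, rim 14 mm high). Four inserts in a 2 x 2 grid 110 mm apart; their order changes. Origin: centre of the pocket floor, 20 mm above the bench, 6 mm below the foam's top; x, y along the tray's sides
- nest_motor: pocket for the motor: round, 76 mm across, 6 mm deep, blue floor, in a square dark-grey foam insert 108 x 108 mm fixed in the yellow kit tray (230 x 230 mm, rim 14 mm high). Four inserts in a 2 x 2 grid 110 mm apart; their order changes. Origin: centre of the pocket floor, 20 mm above the bench, 6 mm below the foam's top; x, y along the tray's sides
- driver: bystander: loose screwdriver with a green handle, 170 mm long, 26 mm thick, lying on the bench beyond the holding block (+x). Origin: under the middle of its length; x along it towards the tip
- dish: bystander: loose steel dish with screws, 66 mm across, 16 mm high, on the robot's side (-x) of the holding block. Origin: centre of its underside
Not all that is in view belongs to the job. Leave any blue look-alike of the ring_gear alone.

How it is judged:
On the way, in this order (a step that is already met when the one before it is completed fails the run):
1. the orange coupling stands released in its own pocket (horizontal distance between coupling and nest_coupling below 0.01 m and z of coupling in the frame of nest_coupling between -0.004 and 0.004 m and angle between coupling's own z axis and vertical below 0.1 rad and linear speed of coupling below 0.03 m/s and contact force between the fingers and coupling below 0.1 N), for 0.2 s.
2. the planet carrier stands released in its own pocket (horizontal distance between carrier and nest_carrier below 0.01 m and z of carrier in the frame of nest_carrier between -0.004 and 0.004 m and angle between carrier's own z axis and vertical below 0.1 rad and linear speed of carrier below 0.03 m/s and contact force between the fingers and carrier below 0.1 N), for 0.2 s.
3. the ring gear stands released in its own pocket (horizontal distance between ring_gear and nest_ring below 0.01 m and z of ring_gear in the frame of nest_ring between -0.004 and 0.004 m and angle between ring_gear's own z axis and vertical below 0.1 rad and linear speed of ring_gear below 0.03 m/s and contact force between the fingers and ring_gear below 0.1 N), for 0.2 s.
4. the motor stands released in its own pocket (horizontal distance between motor and nest_motor below 0.01 m and z of motor in the frame of nest_motor between -0.004 and 0.004 m and angle between motor's own z axis and vertical below 0.1 rad and linear speed of motor below 0.03 m/s and contact force between the fingers and motor below 0.1 N), for 0.2 s.
At the end, for the whole second after the job is handed in: All four parts are released, at rest and upright (within 0.1 rad), each fully down (within 4 mm of the pocket floor) and within 10 mm of the middle of its own pocket (all of step 1 and all of step 2 and all of step 3 and all of step 4); the robot touches nothing.
It fails at once if a part is taken away before the part above it lies in its own pocket ((distance of carrier from where it was at the start of the episode above 0.03 m and horizontal distance between coupling and nest_coupling above 0.02 m) or (distance of ring_gear from where it was at the start of the episode above 0.03 m and horizontal distance between carrier and nest_carrier above 0.02 m) or (distance of motor from where it was at the start of the episode above 0.03 m and horizontal distance between ring_gear and nest_ring above 0.02 m)).
It fails at once if a part is dropped or thrown into its pocket (moves faster than 0.55 m/s within 25 mm of the pocket floor) ((horizontal distance between coupling and nest_coupling below 0.03 m and z of coupling in the frame of nest_coupling below 0.025 m and linear speed of coupling above 0.55 m/s) or (horizontal distance between carrier and nest_carrier below 0.03 m and z of carrier in the frame of nest_carrier below 0.025 m and linear speed of carrier above 0.55 m/s) or (horizontal distance between ring_gear and nest_ring below 0.03 m and z of ring_gear in the frame of nest_ring below 0.025 m and linear speed of ring_gear above 0.55 m/s) or (horizontal distance between motor and nest_motor below 0.03 m and z of motor in the frame of nest_motor below 0.025 m and linear speed of motor above 0.55 m/s)).
It fails at once if the green screwdriver is pushed more than 15 mm (distance of driver from where it was at the start of the episode above 0.015 m).
It fails at once if the screw dish is pushed more than 15 mm (distance of dish from where it was at the start of the episode above 0.015 m).
It also fails if it takes over 136 s, if anything falls off the work surface, if the arm or the gripper's body presses on something with over 40 N, if the wrist force passes 120 N, or if a joint passes its speed limit or range.

ROBOT

A 7-joint arm with a two-finger parallel gripper is mounted at the origin on the work surface. World frame = base frame: x ahead of the robot, y to its left, z up, the work surface at z = 0. Lengths are in m, angles in rad, forces in N, time in s.
With the tool pointing down it reaches from about 0.4 to 0.925 m from the base axis. Payload 5.6 kg.
Tool frame: the origin (TCP) lies midway between the tips of the shut fingers; the grasp point (between the pads) lies 19 mm behind it; z points along the fingers, y is the line along which they close (so a half turn about z gives the same grasp; the last joint's range is limited). The gripper opens to 85 mm and grips with 20 to 120 N. Pads are 22 mm wide; open, the fingers measure 114 mm over their backs; the gripper's body (76 mm by 85 mm) begins 54 mm behind the grasp point. The pads swing forward as they close: fully open they stand 13 mm farther back than shut.
Start: joints at [-1.244, 0.468, -0.012, 1.603, 0.006, 1.071, -0.056], TCP at [0.235, 0.606, 0.231] pointing down, gripper open.
Joint ranges: [-2.53, 2.53], [-0.31, 2.02], [-1.57, 1.55], [0.28, 2.44], [-1.29, 4.43], [0.15, 1.84], [-2.92, 2.92]. Speed limits (rad/s): [2.57, 2.57, 3.14, 3.14, 3.14, 3.14, 3.14].

INTERFACE

Orientations are given as a rotation vector (axis times angle).
In Python, from rig import * gives the robot as it stands.
- The arm moves only by the tool move_arm, never from a script. Its argument "motion" is a list of rows, each a list of 7 numbers: the shift along the tool's x, y, z in mm, then the turn, a rotation vector about the tool's x, y, z in rad, then the finger opening in mm, from 0 to 85.4. In form: [[tx, ty, tz, rx, ry, rz, jaw], ...]. A call has exactly 8 rows; each row is the pose to reach, as a shift and turn from the pose commanded when the call began, along the tool's axes at that moment; what a row does not reach only later rows make up. A row lasts 1/12 s, in which the tool goes at most 41.7 mm and 7.16 degrees, less where a joint would pass 70% of its speed; a pose out of reach is approached as far as the arm can. A call with a gripper value outside its range is refused whole. The fingers move at their own pace and stop on an object; "squeeze" is the grip in N (left out, the last holds). Time passes only in rows, so rows that repeat a pose let the fingers close, or fill a call up. It gives the time, the measured TCP pose, the force, the opening and the grip force at its end, in the units of the state.
- state(): the state, without advancing time (a new reading comes with each control period).
- camera(name): name is "scene" or "top"; returns a dict with "pixels" (384x512x3 uint8, red, green, blue), "depth" (384x512 float32, m along the optical axis (not along the pixel's ray), 0 where there is no reading), "intrinsics" (3x3 intrinsics, pixels), "T" (4x4, takes a point from camera to world coordinates). Camera axes: x right, y up, looking along -z (the intrinsics and any distortion apply to the point x, -y, -z); pixel columns grow to the right and rows downward; lengths in m; the calibration is good to about 2 mm. A picture is of the moment at which its call begins.
- sign_off(): hands the job in; it is judged then, once.
The state is a dict: "clock": time; "joint_pos": joint angles; "qvel": joint speeds; "joint_efforts": joint torques, N m; "tcp_pos": TCP position; "tool_rot": TCP orientation; "ft_force": force on the tool from outside, world axes, zero at the start; "moment": the same for the moment, N m; "grip_width": opening from 0.0 (shut) to 1.0 (fully open); "grasp_force": force on a finger pad.
Only numpy, scipy, OpenCV 4.12 (cv2) and the standard library are available. Lean on these libraries where they do the work, as an engineer would, in place of code of your own. Each camera call takes 0.05 s, during which the arm holds its last target. There are 200 camera calls.

## Working session

There is one attempt and no reset: what is moved stays moved. The work goes in short steps, Python scripts to look and compute and a tool call to move; the robot and the scene stay as the last step left them, time stands still between calls to the robot, and variables do not carry over. Pictures are saved under pics/ and viewed, at most 14 in all, crops included, and the job is handed in when it is done.

Besides the shell and the picture viewer there is one more tool, called after "Call:" by a JSON object that holds its "fn" and its "kwargs", one argument or row to a line. move_arm: Moves the arm, as the interface text tells. Its arguments: {"type":"object","properties":{"motion":{"type":"array"},"squeeze":{"type":"number"}},"required":["motion"]}

```bash
ls; mkdir -p pics; cat > h.py <<'E'
from rig import *
import numpy as np, cv2
from scipy.spatial.transform import Rotation as R
def snap(n,f):
    c=camera(n); cv2.imwrite('pics/'+f,c['pixels'][:,:,::-1]); np.savez('pics/'+f[:-4]+'.npz',**c); return c
def pt(c,u,v,d=None):
    d=c['depth'][int(v),int(u)] if d is None else d
    K=c['intrinsics']; x=(u-K[0,2])/K[0,0]*d; y=(v-K[1,2])/K[1,1]*d
    return (c['T']@[x,-y,-d,1])[:3]
def atz(c,u,v,z):
    a=c['T'][:3,3]; b=pt(c,u,v,1.0); return a+(b-a)*(z-a[2])/(b[2]-a[2])
def st():
    s=state(); print({k:np.round(s[k],4) for k in ['clock','tcp_pos','tool_rot','ft_force','grip_width','grasp_force','joint_pos']})
    print(np.round(R.from_rotvec(s['tool_rot']).as_matrix(),4).tolist())
E
python3 - <<'E'
from h import *
snap('top','t0.png');snap('scene','s0.png');st()
E
```

```text
pics
{'clock': np.float64(0.1), 'tcp_pos': array([0.2348, 0.6056, 0.2304]), 'tool_rot': array([-5.7760e-01, -3.0878e+00,  2.5000e-03]), 'ft_force': array([-0.836 , -0.5417, -0.5328]), 'grip_width': np.float64(1.0014), 'grasp_force': np.float64(0.0), 'joint_pos': array([-1.244 ,  0.4683, -0.0116,  1.6036,  0.006 ,  1.0714, -0.0563])}
[[-0.9324, 0.3615, -0.0005], [0.3615, 0.9324, -0.0016], [-0.0001, -0.0016, -1.0]]
```

View pics/t0.png

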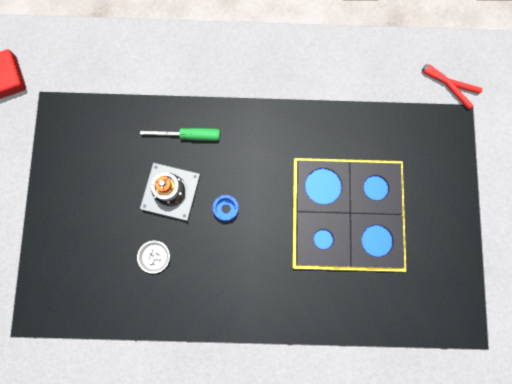

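View pics/s0.png

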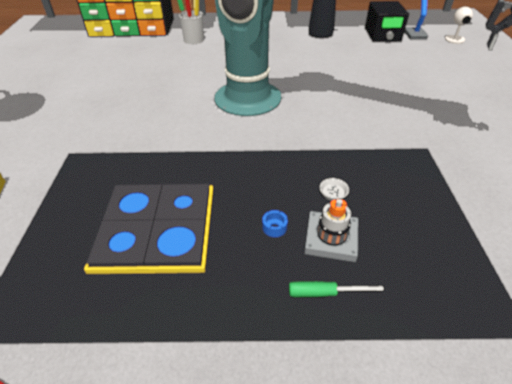

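The top view shows the stack at about (165,187) with the orange coupling at (163,184). The blue ring look-alike is at (226,208), the driver at (180,133) and the dish at (153,257). The pockets, by size, are motor (323,186), carrier (376,188), coupling (323,239) and ring (377,240). The only orange and steel candidates on the block are the stack parts, so next I'll measure and take one close crop.

```bash
python3 - <<'E'
from h import *
c=dict(np.load('pics/t0.npz')); im=c['pixels'].astype(int)
print(c['intrinsics'],np.round(c['T'],3))
r,g,b=im[...,0],im[...,1],im[...,2]
m=((b>150)&(r<100)).astype(np.uint8)
n,l,s,ce=cv2.connectedComponentsWithStats(m)
for i in range(1,n):
    if s[i,4]>100:
        u,v=ce[i]; p=atz(c,u,v,.020); print('blue',np.round((u,v),1),s[i,4],np.round(p,4),'depthz',pt(c,u,v).round(4),'diam',2*np.sqrt(s[i,4]/np.pi)*(c['T'][2,3]-.02)/c['intrinsics'][0,0])
m=((r>150)&(g<140)&(b<80)&(r-g>70)); m[:, :130]=0; m[:,200:]=0; m[:150]=0
v,u=np.nonzero(m); print('orange',u.mean(),v.mean(),len(u))
# depth point cloud of stack
P=np.array([pt(c,u,v) for v in range(155,226) for u in range(135,205)])
for lo,hi in [(.118,.14),(.1,.118),(.085,.1),(.07,.0845),(.045,.062),(.015,.025)]:
    q=P[(P[:,2]>lo)&(P[:,2]<hi)]
    if len(q): print(lo,hi,len(q),q.mean(0).round(4),q.min(0).round(4),q.max(0).round(4))
def crop(f,o,u0,v0,w,h,k):
    i=cv2.imread('pics/'+f)[v0:v0+h,u0:u0+w]; return cv2.resize(i,None,fx=k,fy=k,interpolation=cv2.INTER_CUBIC)
a=crop('t0.png','',135,155,70,70,8)[:,:,:]; 
cv2.imwrite('pics/c0.png',a)
E
```

```text
[[439.67950579   0.         252.04423361]
 [  0.         439.67950579 192.1807929 ]
 [  0.           0.           1.        ]] [[ 0.028  0.984 -0.174  0.415]
 [-1.     0.029  0.007  0.011]
 [ 0.012  0.174  0.985  0.922]
 [ 0.     0.     0.     1.   ]]
blue [224.9 202.2] 101 [0.552  0.0604 0.02  ] depthz [0.5542 0.0611 0.0057] diam 0.023273816964829906
orange 166.1304347826087 188.34782608695653 23
0.1 0.118 176 [0.5711 0.1746 0.1058] [0.5568 0.1606 0.1001] [0.5864 0.1891 0.1163]
0.085 0.1 48 [0.566  0.1702 0.0934] [0.5531 0.1523 0.0851] [0.5805 0.1992 0.1   ]
0.07 0.0845 313 [0.5692 0.1724 0.0796] [0.5458 0.1489 0.07  ] [0.5969 0.2    0.0845]
0.045 0.062 242 [0.5621 0.1649 0.0557] [0.5399 0.1434 0.0453] [0.6027 0.2048 0.0618]
0.015 0.025 1408 [0.5677 0.1718 0.0209] [0.5127 0.1164 0.0151] [0.6312 0.2336 0.025 ]
```

View pics/c0.png

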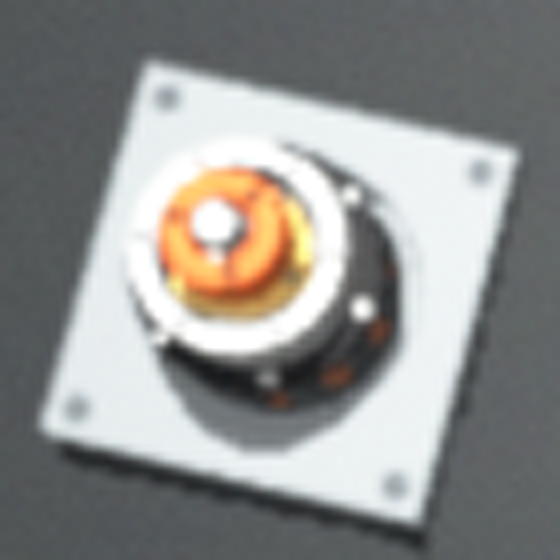

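The crop confirms it: orange coupling with the shaft at (162,183), inside the steel ring at (164,185), on the black motor in the grey block. Next I need the exact centres.

```bash
python3 - <<'E'
from h import *
c=dict(np.load('pics/t0.npz')); im=c['pixels'].astype(int)
for (x,y),z,n in [((225,230),.104,'coup'),((237,247),.081,'ring'),((284,292),.020,'block'),((217,222),.112,'shaft')]:
    print(n,atz(c,135+x/8-.5,155+y/8-.5,z).round(4))
q=[atz(c,135+x/8-.5,155+y/8-.5,.02) for x,y in [(150,60),(520,150),(425,525),(40,435)]]
d=q[1]-q[0]; print('block yaw',np.degrees(np.arctan2(d[1],d[0])),np.linalg.norm(d))
print(im[186,323],im[239,323])
r,g,b=im[...,0],im[...,1],im[...,2]
m=((b-r>90)&(b>120)).astype(np.uint8); m[:,:290]=0
n,l,s,ce=cv2.connectedComponentsWithStats(m)
for i in range(1,n):
    if s[i,4]>100:
        x,y,w,h=s[i,:4]; (u,v)=ce[i]; k=(.9)/439.7
        print(np.round((u,v),1),s[i,4],'c',atz(c,u,v,.02).round(4),'bboxc',atz(c,x+w/2-.5,y+h/2-.5,.023).round(4),'wh mm',w*k,h*k, 'meas',pt(c,u,v).round(4))
m=((r>150)&(g>140)&(b<110)).astype(np.uint8); m[:,:280]=0; m[:150]=0
v,u=np.nonzero(m); rr=cv2.minAreaRect(np.stack([u,v],1).astype(np.float32)); print(rr,atz(c,*rr[0],.014).round(4))
bx=cv2.boxPoints(rr); print([atz(c,*p,.014).round(3).tolist() for p in bx])
# block outline rows: dish, driver
for p in [(153,257),(143,133),(180,134),(219,134),(226,208)]: print(p,pt(c,*p).round(3))
E
```

```text
coup [0.572 0.175 0.104]
ring [0.5723 0.1764 0.081 ]
block [0.5721 0.1754 0.02  ]
shaft [0.5723 0.1754 0.112 ]
block yaw -102.19948078237455 0.10056957615673734
[135 220 255] [125 209 255]
[322.8 186. ] 1037 c [ 0.5923 -0.1431  0.02  ] bboxc [ 0.5917 -0.1429  0.023 ] wh mm 0.07573345462815557 0.07573345462815557 meas [ 0.5921 -0.1429  0.021 ]
[375.4 187.6] 478 c [ 0.5923 -0.2534  0.02  ] bboxc [ 0.5918 -0.2517  0.023 ] wh mm 0.051171253127132145 0.04912440300204686 meas [ 0.5919 -0.2528  0.022 ]
[376.6 240.5] 779 c [ 0.4818 -0.2535  0.02  ] bboxc [ 0.4815 -0.2524  0.023 ] wh mm 0.06549920400272914 0.06549920400272914 meas [ 0.4816 -0.2529  0.0221]
[322.8 238.9] 304 c [ 0.4818 -0.1429  0.02  ] bboxc [ 0.4814 -0.1418  0.023 ] wh mm 0.04093700250170571 0.03889015237662043 meas [ 0.4816 -0.1426  0.0222]
((349.5113525390625, 214.4409942626953), (114.16545867919922, 112.32685852050781), 0.6160598993301392) [ 0.5347 -0.1998  0.014 ]
[[0.417, -0.081, 0.014], [0.653, -0.081, 0.014], [0.658, -0.325, 0.014], [0.421, -0.314, 0.014]]
(153, 257) [0.436 0.205 0.005]
(143, 133) [0.697 0.241 0.017]
(180, 134) [0.694 0.16  0.027]
(219, 134) [0.698 0.078 0.023]
(226, 208) [ 0.543  0.059 -0.001]
```

Call:
{"fn": "move_arm", "kwargs": {
  "motion": [
    [-24,-14,2,0,0,-0.04,85],
    [-54,-32,4,0,0,-0.09,85],
    [-89,-53,6,0,0,-0.15,85],
    [-125,-74,8,0,0,-0.2,70],
    [-160,-95,10,0,0,-0.25,60],
    [-195,-116,12,0,0,-0.31,55],
    [-230,-137,14,0,0,-0.37,55],
    [-265,-158,16,0,0,-0.37,55]
  ]
}}

```text
clock: 0.77
tcp_pos: [0.4256, 0.361, 0.215]
tool_rot: [0.004, -3.141, 0.0]
ft_force: [0.1, 0.6, 0.1]
grip_width: 0.644
grasp_force: 0.0
```

```bash
python3 -c "
from h import *
st()"
```

```text
{'clock': np.float64(0.7667), 'tcp_pos': array([0.4256, 0.361 , 0.215 ]), 'tool_rot': array([ 4.5000e-03, -3.1413e+00,  3.0000e-04]), 'ft_force': array([0.0762, 0.6461, 0.1153]), 'grip_width': np.float64(0.6438), 'grasp_force': np.float64(0.0), 'joint_pos': array([-0.767 ,  0.3316,  0.0044,  1.8477, -0.0019,  0.9627,  0.8119])}
[[-1.0, -0.0028, -0.0003], [-0.0028, 1.0, -0.0002], [0.0003, -0.0002, -1.0]]
```

Call:
{"fn": "move_arm", "kwargs": {
  "motion": [
    [-22,-28,5,0,0,0,50],
    [-45,-57,12,0,0,0,50],
    [-68,-86,20,0,0,0,50],
    [-91,-115,28,0,0,0,50],
    [-112,-142,36,0,0,0,50],
    [-129,-164,43,0,0,0,50],
    [-141,-179,48,0,0,0,50],
    [-146,-186,50,0,0,0,50]
  ]
}}

```text
clock: 1.43
tcp_pos: [0.5722, 0.1731, 0.164]
tool_rot: [-0.007, -3.141, 0.003]
ft_force: [0.1, 0.4, -0.1]
grip_width: 0.581
grasp_force: 0.0
```

```bash
python3 - <<'E'
from h import *
c=snap('scene','s1.png');d=snap('top','t1.png');st()
i=cv2.imread('pics/s1.png')[110:270,230:430]; cv2.imwrite('pics/s1c.png',cv2.resize(i,None,fx=4,fy=3.7,interpolation=cv2.INTER_CUBIC))
E
```

```text
{'clock': np.float64(1.5333), 'tcp_pos': array([0.5712, 0.1753, 0.1645]), 'tool_rot': array([-4.4000e-03, -3.1405e+00,  1.6000e-03]), 'ft_force': array([-0.7601,  0.5228,  0.781 ]), 'grip_width': np.float64(0.5878), 'grasp_force': np.float64(0.0), 'joint_pos': array([-0.4215,  0.4534,  0.0873,  1.7978, -0.0483,  0.8939,  1.2554])}
[[-1.0, 0.0028, -0.0011], [0.0028, 1.0, -0.001], [0.0011, -0.001, -1.0]]
```

View pics/s1c.png

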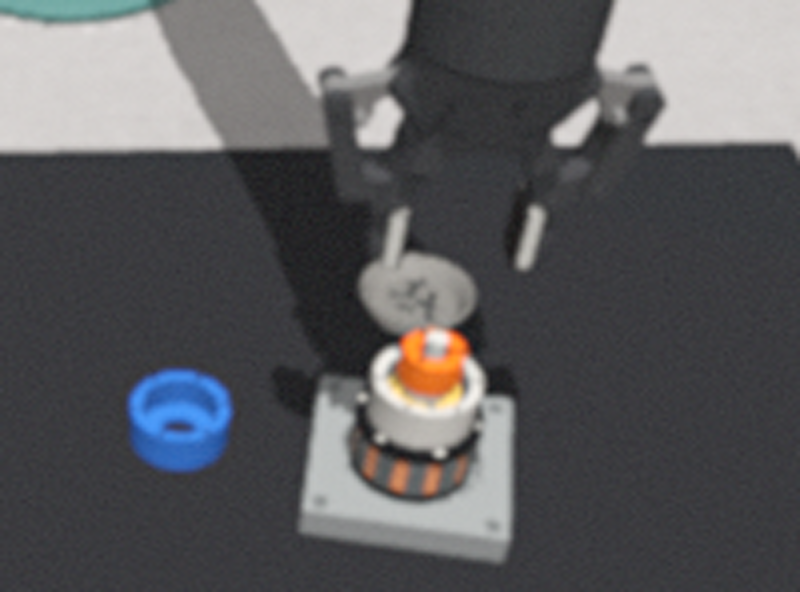

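The view shows the open fingers straddling the stack, centred on the orange coupling at crop (433,345), with the dish and blue cup well clear.

Call:
{"fn": "move_arm", "kwargs": {
  "motion": [
    [-1,0,12,0,0,0,50],
    [-1,0,28,0,0,0,50],
    [-1,0,44,0,0,0,50],
    [-1,0,58,0,0,0,50],
    [-1,0,68,0,0,0,50],
    [-1,0,74,0,0,0,50],
    [-1,0,74,0,0,0,40],
    [-1,0,74,0,0,0,36]
  ],
  "squeeze": 30
}}

```text
clock: 2.2
tcp_pos: [0.5718, 0.1778, 0.0914]
tool_rot: [0.002, -3.142, -0.0]
ft_force: [-0.5, 1.2, 0.1]
grip_width: 0.424
grasp_force: 0.0
```

Call:
{"fn": "move_arm", "kwargs": {
  "motion": [
    [0,0,0,0,0,0,30],
    [0,0,0,0,0,0,26],
    [0,0,0,0,0,0,20],
    [0,0,0,0,0,0,20],
    [0,0,0,0,0,0,20],
    [0,0,0,0,0,0,20],
    [0,0,0,0,0,0,20],
    [0,0,0,0,0,0,20]
  ],
  "squeeze": 30
}}

```text
clock: 2.87
tcp_pos: [0.5725, 0.1773, 0.0921]
tool_rot: [-0.0, 3.14, 0.001]
ft_force: [-0.6, 0.5, 5.4]
grip_width: 0.332
grasp_force: 30.1
```

Call:
{"fn": "move_arm", "kwargs": {
  "motion": [
    [0,0,-3,0,0,0,20],
    [0,0,-8,0,0,0,20],
    [0,0,-15,0,0,0,20],
    [0,0,-24,0,0,0,20],
    [0,0,-34,0,0,0,20],
    [0,0,-44,0,0,0,20],
    [0,0,-52,0,0,0,20],
    [0,0,-58,0,0,0,20]
  ]
}}

```text
clock: 3.53
tcp_pos: [0.5725, 0.1771, 0.151]
tool_rot: [-0.0, 3.14, 0.001]
ft_force: [0.3, -0.2, -0.2]
grip_width: 0.338
grasp_force: 29.6
```

```bash
python3 - <<'E'
from h import *
c=snap('scene','s2.png');st()
i=cv2.imread('pics/s2.png')[110:270,230:430]; cv2.imwrite('pics/s2c.png',cv2.resize(i,None,fx=3,fy=3,interpolation=cv2.INTER_CUBIC))
E
```

```text
{'clock': np.float64(3.5833), 'tcp_pos': array([0.573 , 0.1773, 0.1518]), 'tool_rot': array([-2.0000e-04,  3.1386e+00,  1.8000e-03]), 'ft_force': array([ 0.2389,  0.1673, -0.0296]), 'grip_width': np.float64(0.3326), 'grasp_force': np.float64(29.6293), 'joint_pos': array([-0.4214,  0.4708,  0.0852,  1.8042, -0.0508,  0.8654,  1.2583])}
[[-1.0, -0.0001, 0.003], [-0.0001, 1.0, 0.0012], [-0.003, 0.0012, -1.0]]
```

View pics/s2c.png

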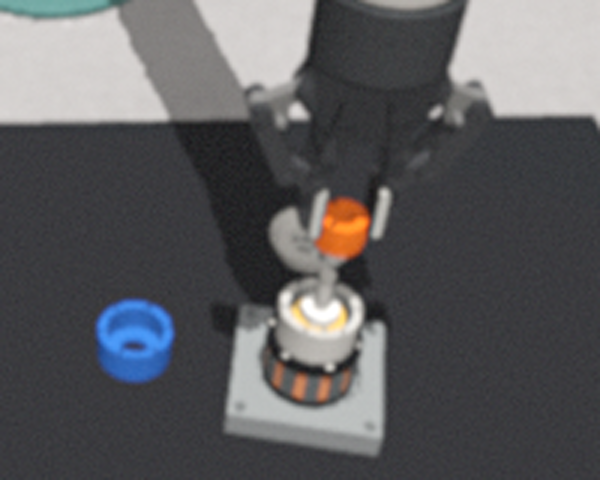

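Call:
{"fn": "move_arm", "kwargs": {
  "motion": [
    [2,-8,0,0,0,0,20],
    [8,-27,0,0,0,0,20],
    [16,-55,0,0,0,0,20],
    [25,-87,0,0,0,0,20],
    [34,-119,0,0,0,0,20],
    [43,-151,0,0,0,0,20],
    [52,-183,0,0,0,0,20],
    [61,-215,0,0,0,0,20]
  ]
}}

```text
clock: 4.25
tcp_pos: [0.5095, -0.0401, 0.1489]
tool_rot: [-0.0, -3.141, 0.0]
ft_force: [0.3, -0.7, -0.5]
grip_width: 0.336
grasp_force: 29.7
```

Call:
{"fn": "move_arm", "kwargs": {
  "motion": [
    [9,-31,2,0,0,0,20],
    [17,-59,6,0,0,0,20],
    [23,-81,15,0,0,0,20],
    [27,-95,28,0,0,0,20],
    [30,-103,42,0,0,0,20],
    [30,-105,54,0,0,0,20],
    [30,-105,62,0,0,0,20],
    [30,-105,66,0,0,0,20]
  ]
}}

```text
clock: 4.92
tcp_pos: [0.4798, -0.1432, 0.082]
tool_rot: [-0.001, -3.139, -0.001]
ft_force: [-0.0, -0.2, -0.3]
grip_width: 0.335
grasp_force: 29.7
```

```bash
python3 - <<'E'
from h import *
c=snap('scene','s3.png');d=snap('top','t3.png');st()
i=cv2.imread('pics/s3.png')[120:280,70:270]; j=cv2.imread('pics/t3.png')[150:278,290:410]
cv2.imwrite('pics/s3c.png',np.hstack([cv2.resize(i,(400,400)),cv2.resize(j,(400,400))]))
E
```

```text
{'clock': np.float64(5.0167), 'tcp_pos': array([ 0.4804, -0.1426,  0.0826]), 'tool_rot': array([ 1.00e-03, -3.14e+00, -7.00e-04]), 'ft_force': array([ 0.4616,  0.6547, -0.1301]), 'grip_width': np.float64(0.3355), 'grasp_force': np.float64(29.6554), 'joint_pos': array([ 0.0941,  0.4397,  0.1546,  2.0787, -0.1112,  0.6324,  1.8956])}
[[-1.0, -0.0007, -0.0016], [-0.0007, 1.0, 0.0004], [0.0016, 0.0004, -1.0]]
```

View pics/s3c.png

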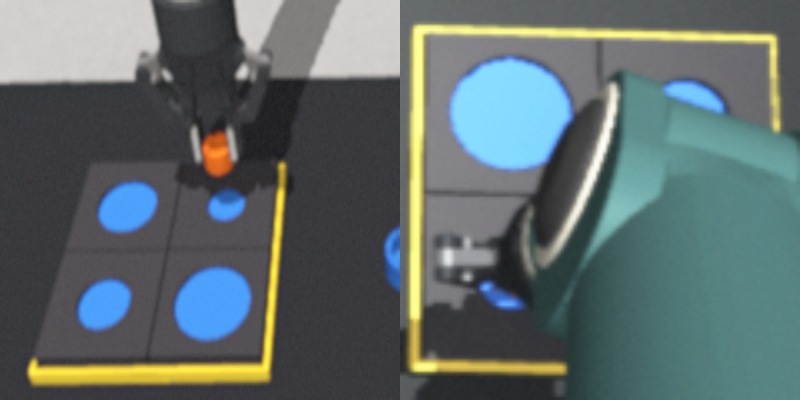

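The coupling hangs over the small pocket, with its shadow in the blue circle at crop (227,207), so it can be lowered.

Call:
{"fn": "move_arm", "kwargs": {
  "motion": [
    [-1,0,8,0,0,0,20],
    [-1,0,18,0,0,0,20],
    [-1,0,28,0,0,0,20],
    [-1,0,37,0,0,0,20],
    [-1,0,43,0,0,0,20],
    [-1,0,47,0,0,0,20],
    [-1,0,49,0,0,0,20],
    [-1,0,50,0,0,0,20]
  ]
}}

```text
clock: 5.68
tcp_pos: [0.4818, -0.1431, 0.0329]
tool_rot: [0.0, -3.141, -0.0]
ft_force: [0.9, 0.8, -0.7]
grip_width: 0.331
grasp_force: 29.7
```

Call:
{"fn": "move_arm", "kwargs": {
  "motion": [
    [0,0,0.5,0,0,0,20],
    [0,0,1,0,0,0,20],
    [0,0,1.5,0,0,0,20],
    [0,0,2,0,0,0,20],
    [0,0,2.5,0,0,0,20],
    [0,0,3,0,0,0,20],
    [0,0,3,0,0,0,20],
    [0,0,3,0,0,0,20]
  ]
}}

```text
clock: 6.35
tcp_pos: [0.482, -0.1431, 0.0303]
tool_rot: [-0.0, 3.142, 0.0]
ft_force: [-0.3, -1.1, -1.1]
grip_width: 0.332
grasp_force: 29.7
```

Call:
{"fn": "move_arm", "kwargs": {
  "motion": [
    [0,0,0.5,0,0,0,20],
    [0,0,1,0,0,0,20],
    [0,0,1.5,0,0,0,20],
    [0,0,1.5,0,0,0,20],
    [0,0,1.5,0,0,0,20],
    [0,0,1.5,0,0,0,20],
    [0,0,1.5,0,0,0,20],
    [0,0,1.5,0,0,0,20]
  ]
}}

```text
clock: 7.02
tcp_pos: [0.4821, -0.1431, 0.03]
tool_rot: [-0.0, 3.141, 0.0]
ft_force: [-3.8, 0.1, 12.9]
grip_width: 0.331
grasp_force: 30.7
```

Call:
{"fn": "move_arm", "kwargs": {
  "motion": [
    [0,0,0.5,0,0,0,31],
    [0,0,0,0,0,0,34],
    [0,0,0,0,0,0,38],
    [0,0,0,0,0,0,44],
    [0,0,0,0,0,0,50],
    [0,0,-1,0,0,0,50],
    [0,0,-4,0,0,0,50],
    [0,0,-10,0,0,0,50]
  ]
}}

```text
clock: 7.68
tcp_pos: [0.4815, -0.1429, 0.0386]
tool_rot: [0.0, -3.14, -0.0]
ft_force: [-0.7, -0.1, -0.2]
grip_width: 0.584
grasp_force: 0.0
```

Call:
{"fn": "move_arm", "kwargs": {
  "motion": [
    [0,0,-12,0,0,0,50],
    [0,0,-30,0,0,0,50],
    [0,4,-55,0,0,0,50],
    [-4,20,-80,0,0,0,50],
    [-10,50,-100,0,0,0,50],
    [-19,85,-114,0,0,0,45],
    [-28,120,-124,0,0,0,40],
    [-37,155,-130,0,0,0,40]
  ]
}}

```text
clock: 8.35
tcp_pos: [0.5199, 0.0134, 0.1712]
tool_rot: [0.001, 3.138, 0.001]
ft_force: [0.2, -0.3, -0.4]
grip_width: 0.464
grasp_force: 0.0
```

```bash
python3 - <<'E'
from h import *
c=snap('scene','s4.png');d=snap('top','t4.png');st()
i=cv2.imread('pics/s4.png')[120:280,70:270]; j=cv2.imread('pics/t4.png')[150:278,290:410]
cv2.imwrite('pics/s4c.png',np.hstack([cv2.resize(i,(400,400)),cv2.resize(j,(400,400))]))
E
```

```text
{'clock': np.float64(8.45), 'tcp_pos': array([0.521 , 0.019 , 0.1709]), 'tool_rot': array([-0.0155,  3.1371,  0.0053]), 'ft_force': array([-0.4861,  0.3615, -0.2065]), 'grip_width': np.float64(0.4726), 'grasp_force': np.float64(0.0), 'joint_pos': array([-0.2021,  0.3239,  0.1232,  1.9816, -0.0569,  0.8345,  1.5335])}
[[-0.9999, -0.0099, 0.0044], [-0.0099, 0.9999, 0.0034], [-0.0045, 0.0034, -1.0]]
```

View pics/s4c.png

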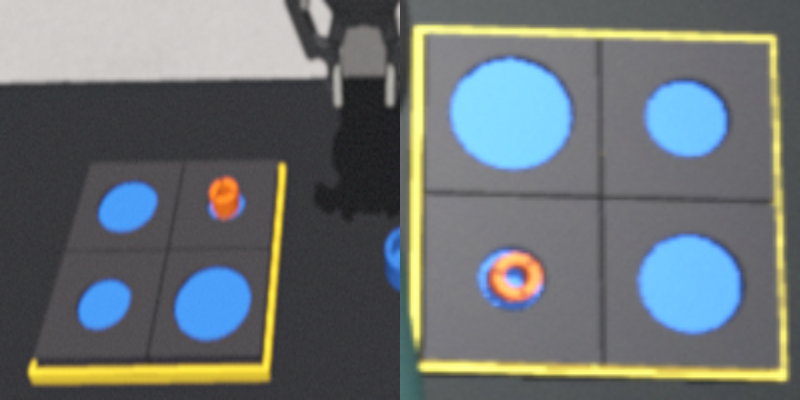

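The coupling stands upright in its pocket at crop (517,276), centred once parallax is allowed for. Next is the carrier.

Call:
{"fn": "move_arm", "kwargs": {
  "motion": [
    [-8,25,0,0,0,0,40],
    [-18,55,0,0,0,0,40],
    [-28,85,2,0,0,0,40],
    [-38,115,5,0,0,0,40],
    [-46,140,10,0,0,0,40],
    [-51,156,15,0,0,0,40],
    [-52,160,18,0,0,0,40],
    [-52,160,20,0,0,0,40]
  ]
}}

```text
clock: 9.12
tcp_pos: [0.5705, 0.1722, 0.1481]
tool_rot: [0.002, -3.14, 0.001]
ft_force: [0.4, -1.0, -1.0]
grip_width: 0.471
grasp_force: 0.0
```

```bash
python3 - <<'E'
from h import *
c=snap('scene','s5.png');st()
i=cv2.imread('pics/s5.png')[130:270,270:410]; cv2.imwrite('pics/s5c.png',cv2.resize(i,None,fx=4,fy=4,interpolation=cv2.INTER_CUBIC))
E
```

```text
{'clock': np.float64(9.1667), 'tcp_pos': array([0.5703, 0.1705, 0.1478]), 'tool_rot': array([-6.0000e-04, -3.1398e+00,  2.6000e-03]), 'ft_force': array([-0.4764, -0.8094,  0.6885]), 'grip_width': np.float64(0.4674), 'grasp_force': np.float64(0.0), 'joint_pos': array([-0.412 ,  0.4715,  0.0839,  1.8141, -0.049 ,  0.8602,  1.2653])}
[[-1.0, 0.0004, -0.0018], [0.0004, 1.0, -0.0016], [0.0017, -0.0016, -1.0]]
```

View pics/s5c.png

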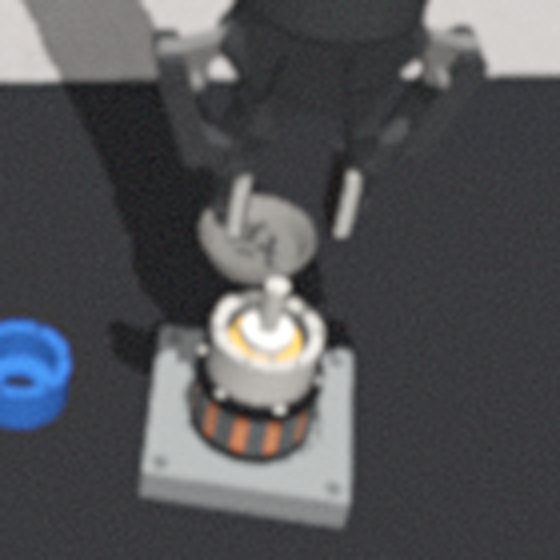

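The carrier's shaft, at crop (277,292), is between the open fingers, and the shift needed is about 5 mm in +y.

Call:
{"fn": "move_arm", "kwargs": {
  "motion": [
    [-1,2,4,0,0,0,40],
    [-2,4,14,0,0,0,40],
    [-2,4,27,0,0,0,40],
    [-2,4,40,0,0,0,40],
    [-2,4,50,0,0,0,40],
    [-2,4,57,0,0,0,40],
    [-2,4,60,0,0,0,40],
    [-2,4,60,0,0,0,40]
  ]
}}

```text
clock: 9.83
tcp_pos: [0.5724, 0.1757, 0.0876]
tool_rot: [0.0, -3.14, 0.001]
ft_force: [0.5, -0.0, 0.2]
grip_width: 0.467
grasp_force: 0.0
```

Call:
{"fn": "move_arm", "kwargs": {
  "motion": [
    [0,0,0,0,0,0,30],
    [0,0,0,0,0,0,22],
    [0,0,0,0,0,0,16],
    [0,0,0,0,0,0,12],
    [0,0,0,0,0,0,8],
    [0,0,0,0,0,0,4],
    [0,0,0,0,0,0,4],
    [0,0,0,0,0,0,4]
  ],
  "squeeze": 40
}}

```text
clock: 10.5
tcp_pos: [0.5733, 0.1761, 0.0893]
tool_rot: [-0.0, 3.141, 0.001]
ft_force: [-0.5, 0.2, 4.5]
grip_width: 0.098
grasp_force: 39.1
```

Call:
{"fn": "move_arm", "kwargs": {
  "motion": [
    [0,0,-3,0,0,0,4],
    [0,0,-9,0,0,0,4],
    [0,0,-18,0,0,0,4],
    [0,0,-29,0,0,0,4],
    [0,0,-41,0,0,0,4],
    [0,0,-51,0,0,0,4],
    [0,0,-58,0,0,0,4],
    [0,0,-62,0,0,0,4]
  ]
}}

```text
clock: 11.17
tcp_pos: [0.5736, 0.1762, 0.1526]
tool_rot: [-0.0, 3.139, 0.001]
ft_force: [0.7, 0.0, -0.4]
grip_width: 0.096
grasp_force: 38.9
```

```bash
python3 - <<'E'
from h import *
c=snap('scene','s6.png');st()
i=cv2.imread('pics/s6.png')[130:270,270:410]; cv2.imwrite('pics/s6c.png',cv2.resize(i,None,fx=4,fy=4,interpolation=cv2.INTER_CUBIC))
E
```

```text
{'clock': np.float64(11.2167), 'tcp_pos': array([0.5738, 0.1763, 0.1528]), 'tool_rot': array([-2.000e-04,  3.139e+00,  1.600e-03]), 'ft_force': array([-0.0682, -0.1129, -0.3963]), 'grip_width': np.float64(0.1004), 'grasp_force': np.float64(38.9384), 'joint_pos': array([-0.4175,  0.4704,  0.0828,  1.802 , -0.0493,  0.8684,  1.2591])}
[[-1.0, -0.0001, 0.0025], [-0.0001, 1.0, 0.0011], [-0.0025, 0.0011, -1.0]]
```

View pics/s6c.png

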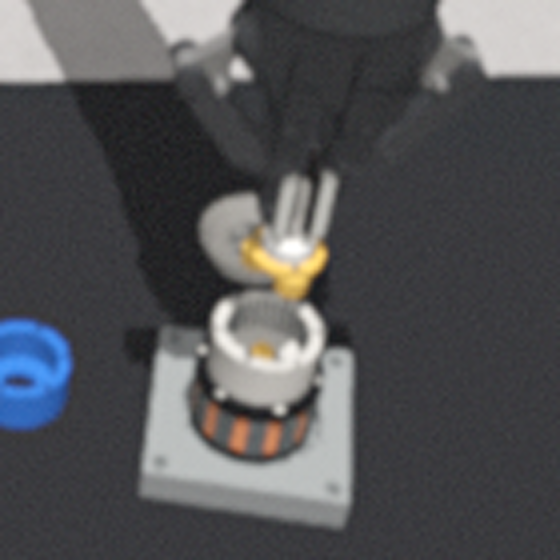

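The carrier hangs upright in the fingers at crop (290,255), and the ring is left empty with the pinion visible. Now I'll carry it to the tray.

Call:
{"fn": "move_arm", "kwargs": {
  "motion": [
    [0,-8,0,0,0,0,4],
    [-1,-26,0,0,0,0,4],
    [-2,-55,0,0,0,0,4],
    [-4,-90,0,0,0,0,4],
    [-5,-125,0,0,0,0,4],
    [-7,-160,0,0,0,0,4],
    [-8,-195,0,0,0,0,4],
    [-9,-230,0,0,0,0,4]
  ]
}}

```text
clock: 11.88
tcp_pos: [0.5811, -0.0564, 0.1501]
tool_rot: [-0.0, -3.14, 0.0]
ft_force: [1.0, 0.8, -0.7]
grip_width: 0.093
grasp_force: 39.0
```

Call:
{"fn": "move_arm", "kwargs": {
  "motion": [
    [-1,-35,0,0,0,0,4],
    [-3,-70,0,0,0,0,4],
    [-5,-105,0,0,0,0,4],
    [-7,-138,3,0,0,0,4],
    [-8,-166,8,0,0,0,4],
    [-8,-186,16,0,0,0,4],
    [-8,-196,26,0,0,0,4],
    [-8,-199,35,0,0,0,4]
  ]
}}

```text
clock: 12.55
tcp_pos: [0.5885, -0.2558, 0.1143]
tool_rot: [-0.006, -3.14, 0.001]
ft_force: [-0.0, 0.3, -0.6]
grip_width: 0.097
grasp_force: 39.0
```

```bash
python3 -c "
from h import *
st()"
```

```text
{'clock': np.float64(12.55), 'tcp_pos': array([ 0.5885, -0.2558,  0.1143]), 'tool_rot': array([-5.60e-03, -3.14e+00,  1.10e-03]), 'ft_force': array([-0.0403,  0.3076, -0.6059]), 'grip_width': np.float64(0.0973), 'grasp_force': np.float64(39.0317), 'joint_pos': array([ 0.2397,  0.5851,  0.1612,  1.719 , -0.1169,  0.8481,  2.0193])}
[[-1.0, 0.0036, -0.0016], [0.0036, 1.0, -0.0007], [0.0016, -0.0007, -1.0]]
```

Call:
{"fn": "move_arm", "kwargs": {
  "motion": [
    [-2,1,6,0,0,0,4],
    [-3,2,16,0,0,0,4],
    [-3,2,28,0,0,0,4],
    [-3,2,40,0,0,0,4],
    [-3,2,50,0,0,0,4],
    [-3,2,56,0,0,0,4],
    [-3,2,59,0,0,0,4],
    [-3,2,61,0,0,0,4]
  ]
}}

```text
clock: 13.22
tcp_pos: [0.5929, -0.2509, 0.0542]
tool_rot: [0.001, -3.141, -0.0]
ft_force: [0.2, 0.4, -1.2]
grip_width: 0.102
grasp_force: 39.0
```

Call:
{"fn": "move_arm", "kwargs": {
  "motion": [
    [0,0,0.5,0,0,0,4],
    [0,0,1,0,0,0,4],
    [0,0,1.5,0,0,0,4],
    [0,0,2,0,0,0,4],
    [0,0,2.5,0,0,0,4],
    [0,0,2.5,0,0,0,4],
    [0,0,2.5,0,0,0,4],
    [0,0,2.5,0,0,0,4]
  ]
}}

```text
clock: 13.88
tcp_pos: [0.5931, -0.251, 0.0524]
tool_rot: [-0.0, 3.141, -0.0]
ft_force: [-0.1, 0.1, -0.5]
grip_width: 0.1
grasp_force: 39.0
```

Call:
{"fn": "move_arm", "kwargs": {
  "motion": [
    [0.5,-1,0.5,0,0,0,4],
    [1,-2,1,0,0,0,4],
    [1,-2,1.5,0,0,0,4],
    [1,-2,2,0,0,0,4],
    [1,-2,2.5,0,0,0,4],
    [1,-2,2.5,0,0,0,4],
    [1,-2,2.5,0,0,0,4],
    [1,-2,2.5,0,0,0,4]
  ]
}}

```text
clock: 14.55
tcp_pos: [0.5921, -0.253, 0.0498]
tool_rot: [-0.0, 3.142, 0.0]
ft_force: [0.6, 0.9, -0.8]
grip_width: 0.1
grasp_force: 39.0
```

Call:
{"fn": "move_arm", "kwargs": {
  "motion": [
    [0,0,0.4,0,0,0,4],
    [0,0,0.8,0,0,0,4],
    [0,0,1.2,0,0,0,4],
    [0,0,1.5,0,0,0,4],
    [0,0,1.5,0,0,0,4],
    [0,0,1.5,0,0,0,4],
    [0,0,1.5,0,0,0,4],
    [0,0,1.5,0,0,0,4]
  ]
}}

```text
clock: 15.22
tcp_pos: [0.5922, -0.2531, 0.0494]
tool_rot: [-0.0, 3.141, 0.0]
ft_force: [-2.2, 0.9, 6.0]
grip_width: 0.098
grasp_force: 39.8
```

Contact at 6 N. Release, rise and go back towards the stack.

Call:
{"fn": "move_arm", "kwargs": {
  "motion": [
    [0,0,0.3,0,0,0,10],
    [0,0,0,0,0,0,14],
    [0,0,0,0,0,0,20],
    [0,0,0,0,0,0,26],
    [0,0,0,0,0,0,34],
    [0,0,-2,0,0,0,40],
    [0,0,-8,0,0,0,40],
    [0,0,-18,0,0,0,40]
  ]
}}

```text
clock: 15.88
tcp_pos: [0.5913, -0.2528, 0.0659]
tool_rot: [0.0, -3.14, -0.001]
ft_force: [-0.4, 0.4, -0.4]
grip_width: 0.468
grasp_force: 0.0
```

Call:
{"fn": "move_arm", "kwargs": {
  "motion": [
    [0,0,-12,0,0,0,40],
    [0,0,-32,0,0,0,40],
    [0,4,-56,0,0,0,50],
    [1,20,-76,0,0,0,60],
    [4,50,-88,0,0,0,70],
    [7,85,-94,0,0,0,75],
    [10,123,-96,0,0,0,75],
    [12,162,-96,0,0,0,75]
  ]
}}

```text
clock: 16.55
tcp_pos: [0.5805, -0.0903, 0.165]
tool_rot: [0.002, 3.138, -0.001]
ft_force: [1.2, 0.1, -0.0]
grip_width: 0.878
grasp_force: 0.0
```

Call:
{"fn": "move_arm", "kwargs": {
  "motion": [
    [1,38,0,0,0,0,75],
    [2,77,0,0,0,0,75],
    [3,116,0,0,0,0,75],
    [4,155,0,0,0,0,75],
    [5,194,0,0,0,0,75],
    [6,226,0,0,0,0,75],
    [7,250,0,0,0,0,75],
    [7,264,0,0,0,0,75]
  ]
}}

```text
clock: 17.22
tcp_pos: [0.5726, 0.1773, 0.1638]
tool_rot: [-0.007, 3.14, 0.003]
ft_force: [-0.4, 0.6, 0.1]
grip_width: 0.877
grasp_force: 0.0
```

```bash
python3 - <<'E'
from h import *
c=snap('scene','s7.png');d=snap('top','t7.png');st()
i=cv2.imread('pics/s7.png')[120:280,70:270]; j=cv2.imread('pics/t7.png')[150:278,290:410];k=cv2.imread('pics/s7.png')[130:270,270:410]
cv2.imwrite('pics/s7c.png',np.hstack([cv2.resize(x,(266,400)) if 0 else cv2.resize(x,(266,266)) for x in (i,j,k)]))
E
```

```text
{'clock': np.float64(17.3167), 'tcp_pos': array([0.5728, 0.176 , 0.1633]), 'tool_rot': array([-7.4000e-03,  3.1403e+00,  2.4000e-03]), 'ft_force': array([-0.444 ,  0.1416, -1.0102]), 'grip_width': np.float64(0.8778), 'grasp_force': np.float64(0.0), 'joint_pos': array([-0.4129,  0.4562,  0.0772,  1.796 , -0.045 ,  0.8893,  1.2602])}
[[-1.0, -0.0047, 0.0013], [-0.0047, 1.0, 0.0015], [-0.0013, 0.0015, -1.0]]
```

View pics/s7c.png

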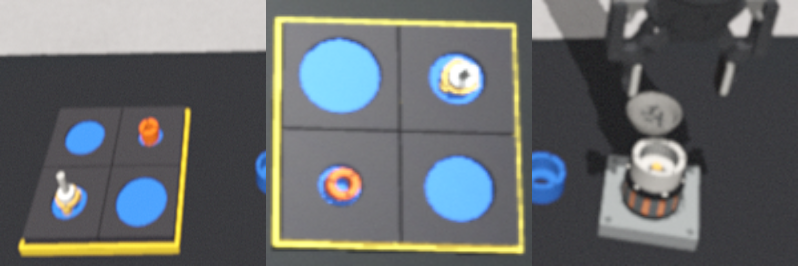

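The carrier stands upright in its pocket at the top right of the tray, and the coupling is undisturbed. The open fingers are over the steel ring at crop (657,160).

Call:
{"fn": "move_arm", "kwargs": {
  "motion": [
    [0,0,10,0,0,0,75],
    [0,0,26,0,0,0,75],
    [0,0,46,0,0,0,75],
    [0,0,66,0,0,0,75],
    [0,0,83,0,0,0,75],
    [0,0,95,0,0,0,75],
    [0,0,102,0,0,0,75],
    [0,0,103,0,0,0,75]
  ]
}}

```text
clock: 17.98
tcp_pos: [0.5724, 0.171, 0.0578]
tool_rot: [-0.003, -3.139, 0.002]
ft_force: [0.0, 0.9, 0.5]
grip_width: 0.875
grasp_force: 0.0
```

Call:
{"fn": "move_arm", "kwargs": {
  "motion": [
    [0,0,0,0,0,0,68],
    [0,0,0,0,0,0,62],
    [0,0,0,0,0,0,58],
    [0,0,0,0,0,0,54],
    [0,0,0,0,0,0,50],
    [0,0,0,0,0,0,46],
    [0,0,0,0,0,0,42],
    [0,0,0,0,0,0,42]
  ],
  "squeeze": 40
}}

```text
clock: 18.65
tcp_pos: [0.5737, 0.1736, 0.0607]
tool_rot: [-0.001, 3.14, 0.002]
ft_force: [-0.8, -0.1, 6.3]
grip_width: 0.591
grasp_force: 40.5
```

Call:
{"fn": "move_arm", "kwargs": {
  "motion": [
    [0,0,-3,0,0,0,42],
    [0,0,-9,0,0,0,42],
    [0,0,-18,0,0,0,42],
    [0,0,-29,0,0,0,42],
    [0,0,-41,0,0,0,42],
    [0,0,-51,0,0,0,42],
    [0,0,-58,0,0,0,42],
    [0,0,-62,0,0,0,42]
  ]
}}

```text
clock: 19.32
tcp_pos: [0.5737, 0.1732, 0.1231]
tool_rot: [-0.0, 3.139, 0.001]
ft_force: [0.2, -0.8, -2.0]
grip_width: 0.588
grasp_force: 42.0
```

```bash
python3 - <<'E'
from h import *
c=snap('scene','s8.png');st()
i=cv2.imread('pics/s8.png')[130:270,270:410]; cv2.imwrite('pics/s8c.png',cv2.resize(i,None,fx=4,fy=4,interpolation=cv2.INTER_CUBIC))
E
```

```text
{'clock': np.float64(19.3667), 'tcp_pos': array([0.5738, 0.1732, 0.1232]), 'tool_rot': array([-1.0000e-04,  3.1391e+00,  1.5000e-03]), 'ft_force': array([ 0.4968,  0.4504, -0.0736]), 'grip_width': np.float64(0.5933), 'grasp_force': np.float64(42.0219), 'joint_pos': array([-0.4064,  0.5082,  0.0749,  1.8216, -0.0503,  0.8109,  1.2645])}
[[-1.0, -0.0001, 0.0025], [-0.0001, 1.0, 0.001], [-0.0025, 0.001, -1.0]]
```

View pics/s8c.png

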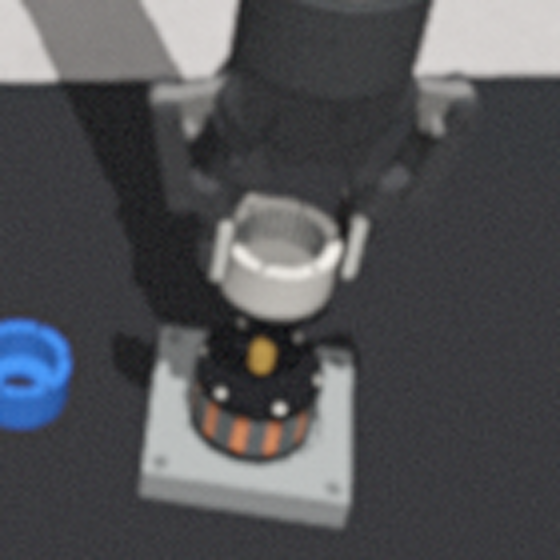

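The ring is held level, and the motor with its pinion stays in the block.

Call:
{"fn": "move_arm", "kwargs": {
  "motion": [
    [2,-8,-4,0,0,0,42],
    [6,-26,-8,0,0,0,42],
    [13,-54,-12,0,0,0,42],
    [20,-88,-14,0,0,0,42],
    [27,-122,-15,0,0,0,42],
    [34,-156,-15,0,0,0,42],
    [42,-190,-15,0,0,0,42],
    [49,-224,-15,0,0,0,42]
  ]
}}

```text
clock: 20.03
tcp_pos: [0.5225, -0.0532, 0.136]
tool_rot: [-0.0, -3.14, 0.0]
ft_force: [0.8, -1.0, -1.9]
grip_width: 0.597
grasp_force: 42.0
```

Call:
{"fn": "move_arm", "kwargs": {
  "motion": [
    [7,-34,0,0,0,0,42],
    [15,-68,0,0,0,0,42],
    [22,-102,0,0,0,0,42],
    [29,-136,3,0,0,0,42],
    [36,-166,8,0,0,0,42],
    [41,-188,16,0,0,0,42],
    [43,-199,26,0,0,0,42],
    [43,-202,36,0,0,0,42]
  ]
}}

```text
clock: 20.7
tcp_pos: [0.4792, -0.2565, 0.0998]
tool_rot: [-0.008, -3.141, 0.002]
ft_force: [0.2, 0.6, -1.4]
grip_width: 0.595
grasp_force: 42.0
```

Call:
{"fn": "move_arm", "kwargs": {
  "motion": [
    [0,0,4,0,0,0,42],
    [0,0,10,0,0,0,42],
    [0,0,18,0,0,0,42],
    [0,0,26,0,0,0,42],
    [0,0,33,0,0,0,42],
    [0,0,38,0,0,0,42],
    [0,0,40,0,0,0,42],
    [0,0,40,0,0,0,42]
  ]
}}

```text
clock: 21.37
tcp_pos: [0.4808, -0.2527, 0.0597]
tool_rot: [0.001, -3.141, -0.001]
ft_force: [0.2, -0.0, -1.3]
grip_width: 0.595
grasp_force: 42.0
```

Ring underside is expected on the floor at TCP z ≈ 0.0257, so I'll go to about 0.029 first.

Call:
{"fn": "move_arm", "kwargs": {
  "motion": [
    [-0.5,0,4,0,0,0,42],
    [-1,0,10,0,0,0,42],
    [-1,0,16,0,0,0,42],
    [-1,0,22,0,0,0,42],
    [-1,0,26,0,0,0,42],
    [-1,0,29,0,0,0,42],
    [-1,0,31,0,0,0,42],
    [-1,0,31,0,0,0,42]
  ]
}}

```text
clock: 22.03
tcp_pos: [0.4817, -0.253, 0.0288]
tool_rot: [0.0, -3.141, -0.001]
ft_force: [0.1, 0.0, -2.4]
grip_width: 0.595
grasp_force: 42.0
```

Call:
{"fn": "move_arm", "kwargs": {
  "motion": [
    [0,0,0.5,0,0,0,42],
    [0,0,1,0,0,0,42],
    [0,0,1.5,0,0,0,42],
    [0,0,2,0,0,0,42],
    [0,0,2,0,0,0,42],
    [0,0,2,0,0,0,42],
    [0,0,2,0,0,0,42],
    [0,0,2,0,0,0,42]
  ]
}}

```text
clock: 22.7
tcp_pos: [0.4821, -0.253, 0.0273]
tool_rot: [-0.0, 3.141, -0.0]
ft_force: [0.1, 0.5, -1.7]
grip_width: 0.597
grasp_force: 42.0
```

Call:
{"fn": "move_arm", "kwargs": {
  "motion": [
    [0,0,0.5,0,0,0,42],
    [0,0,1,0,0,0,42],
    [0,0,1.5,0,0,0,42],
    [0,0,2,0,0,0,42],
    [0,0,2,0,0,0,42],
    [0,0,2,0,0,0,42],
    [0,0,2,0,0,0,42],
    [0,0,2,0,0,0,42]
  ]
}}

```text
clock: 23.37
tcp_pos: [0.482, -0.2531, 0.0257]
tool_rot: [-0.0, 3.141, 0.0]
ft_force: [-1.7, 1.0, 5.9]
grip_width: 0.594
grasp_force: 42.7
```

Call:
{"fn": "move_arm", "kwargs": {
  "motion": [
    [0,0,0.3,0,0,0,53],
    [0,0,0,0,0,0,56],
    [0,0,0,0,0,0,60],
    [0,0,0,0,0,0,65],
    [0,0,0,0,0,0,70],
    [0,0,-2,0,0,0,74],
    [0,0,-8,0,0,0,74],
    [0,0,-18,0,0,0,74]
  ]
}}

```text
clock: 24.03
tcp_pos: [0.4813, -0.2528, 0.0431]
tool_rot: [0.0, -3.14, -0.001]
ft_force: [1.4, 0.2, -0.5]
grip_width: 0.868
grasp_force: 0.0
```

Call:
{"fn": "move_arm", "kwargs": {
  "motion": [
    [0,0,-14,0,0,0,74],
    [0,0,-36,0,0,0,74],
    [0,2,-62,0,0,0,80],
    [-3,16,-86,0,0,0,85],
    [-9,44,-100,0,0,0,85],
    [-16,78,-108,0,0,0,85],
    [-24,115,-110,0,0,0,85],
    [-32,152,-110,0,0,0,85]
  ]
}}

```text
clock: 24.7
tcp_pos: [0.5149, -0.1001, 0.1557]
tool_rot: [0.002, 3.138, -0.001]
ft_force: [1.1, 0.6, -1.1]
grip_width: 0.994
grasp_force: 0.0
```

Call:
{"fn": "move_arm", "kwargs": {
  "motion": [
    [-8,38,0,0,0,0,85],
    [-16,76,0,0,0,0,85],
    [-25,115,0,0,0,0,85],
    [-33,154,0,0,0,0,85],
    [-42,194,5,0,0,0,85],
    [-50,230,15,0,0,0,85],
    [-56,258,25,0,0,0,85],
    [-59,274,30,0,0,0,85]
  ]
}}

```text
clock: 25.37
tcp_pos: [0.5727, 0.1776, 0.1233]
tool_rot: [-0.008, 3.141, 0.003]
ft_force: [-0.3, -0.6, -0.2]
grip_width: 0.994
grasp_force: 0.0
```

```bash
python3 - <<'E'
from h import *
c=snap('scene','s9.png');d=snap('top','t9.png');st()
i=cv2.imread('pics/s9.png')[120:280,70:270]; j=cv2.imread('pics/t9.png')[150:278,290:410];k=cv2.imread('pics/s9.png')[130:270,270:410]
cv2.imwrite('pics/s9c.png',np.hstack([cv2.resize(x,(266,266)) for x in (i,j,k)]))
E
```

```text
{'clock': np.float64(25.4667), 'tcp_pos': array([0.5722, 0.1763, 0.1229]), 'tool_rot': array([ 8.2000e-03, -3.1406e+00, -1.2000e-03]), 'ft_force': array([ 0.7184,  0.3745, -0.4142]), 'grip_width': np.float64(0.9942), 'grasp_force': np.float64(0.0), 'joint_pos': array([-0.4003,  0.5094,  0.0602,  1.8197, -0.0418,  0.8143,  1.257 ])}
[[-1.0, -0.0052, -0.001], [-0.0052, 1.0, 0.0008], [0.001, 0.0008, -1.0]]
```

View pics/s9c.png

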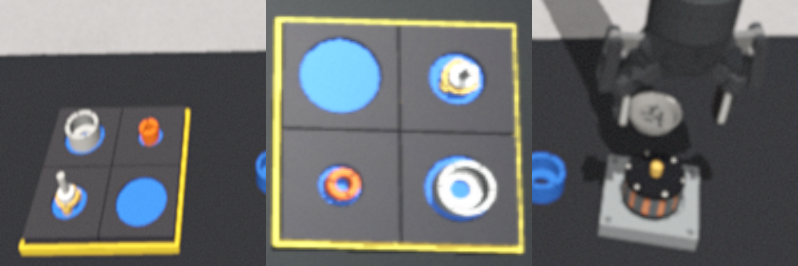

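The ring is seated in its pocket at the lower right of the tray. The open fingers straddle the motor at crop (655,185).

Call:
{"fn": "move_arm", "kwargs": {
  "motion": [
    [0,1,8,0,0,0,85],
    [0,1.5,20,0,0,0,85],
    [0,1.5,36,0,0,0,85],
    [0,1.5,54,0,0,0,85],
    [0,1.5,72,0,0,0,85],
    [0,1.5,86,0,0,0,85],
    [0,1.5,96,0,0,0,85],
    [0,1.5,100,0,0,0,85]
  ]
}}

```text
clock: 26.13
tcp_pos: [0.5721, 0.1728, 0.0215]
tool_rot: [-0.002, -3.139, 0.002]
ft_force: [-0.8, 0.4, -0.8]
grip_width: 0.995
grasp_force: 0.0
```

Call:
{"fn": "move_arm", "kwargs": {
  "motion": [
    [0,0,0,0,0,0,82],
    [0,0,0,0,0,0,76],
    [0,0,0,0,0,0,70],
    [0,0,0,0,0,0,66],
    [0,0,0,0,0,0,62],
    [0,0,0,0,0,0,58],
    [0,0,0,0,0,0,54],
    [0,0,0,0,0,0,54]
  ],
  "squeeze": 60
}}

```text
clock: 26.8
tcp_pos: [0.5737, 0.175, 0.0248]
tool_rot: [-0.001, 3.14, 0.001]
ft_force: [-1.5, 0.0, 5.1]
grip_width: 0.735
grasp_force: 64.0
```

Call:
{"fn": "move_arm", "kwargs": {
  "motion": [
    [0,0,-3,0,0,0,54],
    [0,0,-8,0,0,0,54],
    [0,0,-16,0,0,0,54],
    [0,0,-27,0,0,0,54],
    [0,0,-40,0,0,0,54],
    [0,0,-52,0,0,0,54],
    [0,0,-60,0,0,0,54],
    [0,0,-65,0,0,0,54]
  ]
}}

```text
clock: 27.47
tcp_pos: [0.5738, 0.1747, 0.0904]
tool_rot: [-0.0, 3.139, 0.001]
ft_force: [-0.0, 0.1, -2.6]
grip_width: 0.73
grasp_force: 65.9
```

```bash
python3 - <<'E'
from h import *
c=snap('scene','s10.png');st()
i=cv2.imread('pics/s10.png')[130:270,270:410]; cv2.imwrite('pics/s10c.png',cv2.resize(i,None,fx=4,fy=4,interpolation=cv2.INTER_CUBIC))
E
```

```text
{'clock': np.float64(27.5167), 'tcp_pos': array([0.5741, 0.1748, 0.0907]), 'tool_rot': array([-1.0000e-04,  3.1385e+00,  1.8000e-03]), 'ft_force': array([ 0.0953, -0.6426, -1.8166]), 'grip_width': np.float64(0.7311), 'grasp_force': np.float64(65.9343), 'joint_pos': array([-0.3963,  0.5548,  0.0588,  1.835 , -0.0455,  0.7497,  1.2579])}
[[-1.0, -0.0001, 0.0031], [-0.0001, 1.0, 0.0012], [-0.0031, 0.0012, -1.0]]
```

View pics/s10c.png

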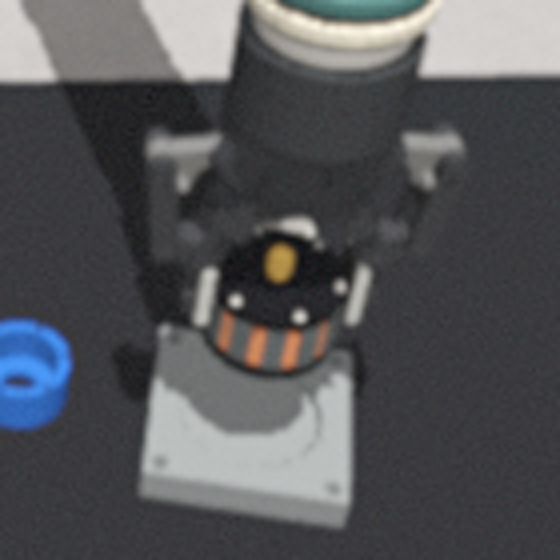

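The motor is held level and clear of the block. Now I'll move it to the large pocket.

Call:
{"fn": "move_arm", "kwargs": {
  "motion": [
    [0,-6,-8,0,0,0,54],
    [-1,-20,-16,0,0,0,54],
    [-3,-44,-22,0,0,0,54],
    [-4,-74,-25,0,0,0,54],
    [-6,-104,-25,0,0,0,54],
    [-8,-134,-25,0,0,0,54],
    [-9,-164,-25,0,0,0,54],
    [-11,-194,-25,0,0,0,54]
  ]
}}

```text
clock: 28.18
tcp_pos: [0.5833, -0.0228, 0.1136]
tool_rot: [-0.002, -3.141, 0.001]
ft_force: [0.2, -0.4, -2.9]
grip_width: 0.729
grasp_force: 66.2
```

Call:
{"fn": "move_arm", "kwargs": {
  "motion": [
    [-2,-30,0,0,0,0,54],
    [-3,-58,0,0,0,0,54],
    [-5,-83,0,0,0,0,54],
    [-6,-103,4,0,0,0,54],
    [-7,-116,10,0,0,0,54],
    [-7,-123,18,0,0,0,54],
    [-7,-124,27,0,0,0,54],
    [-7,-124,35,0,0,0,54]
  ]
}}

```text
clock: 28.85
tcp_pos: [0.5903, -0.143, 0.0769]
tool_rot: [0.0, -3.14, -0.001]
ft_force: [0.3, -0.3, -3.3]
grip_width: 0.733
grasp_force: 66.2
```

Call:
{"fn": "move_arm", "kwargs": {
  "motion": [
    [0,0,6,0,0,0,54],
    [0,0,12,0,0,0,54],
    [0,0,18,0,0,0,54],
    [0,0,24,0,0,0,54],
    [0,0,29,0,0,0,54],
    [0,0,32,0,0,0,54],
    [0,0,34,0,0,0,54],
    [0,0,34,0,0,0,54]
  ]
}}

```text
clock: 29.52
tcp_pos: [0.5908, -0.1435, 0.0439]
tool_rot: [0.0, -3.141, -0.0]
ft_force: [0.1, 0.7, -2.4]
grip_width: 0.734
grasp_force: 66.2
```

Call:
{"fn": "move_arm", "kwargs": {
  "motion": [
    [-0.5,0,2,0,0,0,54],
    [-1,0,4,0,0,0,54],
    [-1,0,6,0,0,0,54],
    [-1,0,8,0,0,0,54],
    [-1,0,10,0,0,0,54],
    [-1,0,11.5,0,0,0,54],
    [-1,0,12,0,0,0,54],
    [-1,0,12,0,0,0,54]
  ]
}}

```text
clock: 30.18
tcp_pos: [0.5919, -0.1436, 0.0321]
tool_rot: [0.0, -3.141, -0.0]
ft_force: [0.4, 0.8, -2.2]
grip_width: 0.731
grasp_force: 66.2
```

Call:
{"fn": "move_arm", "kwargs": {
  "motion": [
    [0,0,0.4,0,0,0,54],
    [0,0,0.8,0,0,0,54],
    [0,0,1.2,0,0,0,54],
    [0,0,1.6,0,0,0,54],
    [0,0,2,0,0,0,54],
    [0,0,2,0,0,0,54],
    [0,0,2,0,0,0,54],
    [0,0,2,0,0,0,54]
  ]
}}

```text
clock: 30.85
tcp_pos: [0.592, -0.1435, 0.0303]
tool_rot: [-0.0, 3.141, 0.0]
ft_force: [-0.1, -0.5, -3.0]
grip_width: 0.731
grasp_force: 66.2
```

Call:
{"fn": "move_arm", "kwargs": {
  "motion": [
    [0,0,0.4,0,0,0,54],
    [0,0,0.8,0,0,0,54],
    [0,0,1.2,0,0,0,54],
    [0,0,1.5,0,0,0,54],
    [0,0,1.5,0,0,0,54],
    [0,0,1.5,0,0,0,54],
    [0,0,1.5,0,0,0,54],
    [0,0,1.5,0,0,0,54]
  ]
}}

```text
clock: 31.52
tcp_pos: [0.5921, -0.1436, 0.0298]
tool_rot: [-0.0, 3.141, 0.0]
ft_force: [-3.3, 0.4, 6.4]
grip_width: 0.731
grasp_force: 66.6
```

Seated. Release and rise.

Call:
{"fn": "move_arm", "kwargs": {
  "motion": [
    [0,0,0.3,0,0,0,65],
    [0,0,0,0,0,0,68],
    [0,0,0,0,0,0,73],
    [0,0,0,0,0,0,79],
    [0,0,0,0,0,0,85],
    [0,0,0,0,0,0,85],
    [0,0,-4,0,0,0,85],
    [0,0,-12,0,0,0,85]
  ]
}}

```text
clock: 32.18
tcp_pos: [0.5912, -0.1434, 0.0403]
tool_rot: [0.0, -3.14, -0.001]
ft_force: [-0.0, 0.6, 0.1]
grip_width: 0.995
grasp_force: 0.0
```

Call:
{"fn": "move_arm", "kwargs": {
  "motion": [
    [0,0,-12,0,0,0,85],
    [0,0,-30,0,0,0,85],
    [0,0,-55,0,0,0,85],
    [0,10,-80,0,0,0,85],
    [0,35,-100,0,0,0,85],
    [0,65,-110,0,0,0,85],
    [0,90,-115,0,0,0,85],
    [0,105,-115,0,0,0,85]
  ]
}}

```text
clock: 32.85
tcp_pos: [0.5933, -0.0349, 0.1592]
tool_rot: [-0.005, 3.137, 0.003]
ft_force: [-0.6, 1.1, 0.6]
grip_width: 0.994
grasp_force: 0.0
```

Call:
{"fn": "move_arm", "kwargs": {
  "motion": [
    [0,25,0,0,0,0,85],
    [0,55,0,0,0,0,85],
    [0,80,0,0,0,0,85],
    [0,95,0,0,0,0,85],
    [0,100,0,0,0,0,85],
    [0,100,0,0,0,0,85],
    [0,100,0,0,0,0,85],
    [0,100,0,0,0,0,85]
  ]
}}

```text
clock: 33.52
tcp_pos: [0.5922, 0.0594, 0.1562]
tool_rot: [0.004, 3.141, -0.001]
ft_force: [0.3, -0.3, -0.3]
grip_width: 0.996
grasp_force: 0.0
```

```bash
python3 - <<'E'
from h import *
c=snap('scene','s11.png');d=snap('top','t11.png');st()
i=cv2.imread('pics/s11.png')[120:280,70:270]; j=cv2.imread('pics/t11.png')[150:278,290:410]
cv2.imwrite('pics/s11c.png',np.hstack([cv2.resize(x,(400,400)) for x in (i,j)]))
E
```

```text
{'clock': np.float64(33.6167), 'tcp_pos': array([0.5921, 0.0596, 0.156 ]), 'tool_rot': array([ 3.8000e-03,  3.1414e+00, -1.0000e-03]), 'ft_force': array([-0.1322,  0.2435,  0.4669]), 'grip_width': np.float64(0.9948), 'grasp_force': np.float64(0.0), 'joint_pos': array([-0.21  ,  0.4599,  0.0686,  1.8098, -0.0389,  0.8731,  1.4449])}
[[-1.0, 0.0024, 0.0002], [0.0024, 1.0, -0.0006], [-0.0002, -0.0006, -1.0]]
```

View pics/s11c.png

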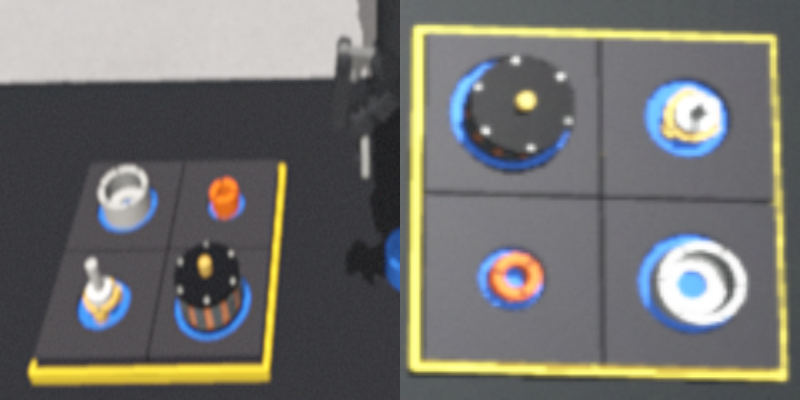

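All four parts stand upright in their own pockets: motor at crop (523,103), carrier (690,115), coupling (517,276) and ring (702,282). The gripper is clear of everything.

```bash
python3 -c "
from rig import *
print(sign_off())"
```

```text
the job is handed in; nothing more can be done
None
```

The coupling, carrier, ring gear and motor were each lowered into their own pockets and released in order, and the job is handed in at about 34 s; the final pictures show all four upright and centred, and sign-off returned no verdict.

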